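# Feed one bearing from the magazine into the V stop

## Robot

A 7-joint arm with a two-finger parallel gripper is mounted at the origin on a cart in front of the work surface, level with it; the furniture and walls round the work are solid. World frame = base frame: x ahead of the robot, y to its left, z up, the work surface at z = 0. Lengths are in m, angles in degrees, forces in N, time in s.
With the tool pointing down it reaches from about 0.4 to 0.85 m from the base axis. Payload 4.5 kg.
Tool frame: the origin (TCP) lies at the very end of the fingers, on their centre line; the grasp point (between the pads) lies 19 mm behind it (env.grasp_offset is the distance from the TCP to the grasp point, in m); z points along the fingers, y is the line along which they close (so a half turn about z gives the same grasp; the last joint's range is limited). The gripper opens to 88 mm and grips with 3 to 60 N. Pads are 18 mm wide; open, the fingers measure 123 mm over their backs; the gripper's body (75 mm by 187 mm) begins 45 mm behind the grasp point.
Start: joints at [65.821, 39.483, -11.15, 89.685, 9.013, 51.709, -12.324], TCP at [0.275, -0.561, 0.239] pointing down, gripper open.
Joint ranges: [-172.22, 172.22], [-26.19, 119.32], [-84.43, 86.54], [7.71, 146.69], [-57.33, 237.33], [2.42, 119.75], [-152.13, 152.13]. Speed limits (degrees/s): [147.25, 147.25, 180, 180, 180, 180, 180].

## Interface

Orientations are given as a 3x3 rotation matrix whose columns are the frame's x, y, z axes.
In Python, from workcell import env gives the robot as it stands. The module is installed in compiled form; this text tells all that it offers.
- The arm moves only by the shell command python3 -m creep 'ROWS' [FORCE]. ROWS is a JSON object of lists of equal length, an entry for each row: "translation": the shift along the tool's x, y, z in units of 40 mm (1.0 is 40 mm), a list of three; "rot": the turn, a rotation vector about the tool's x, y, z in units of 8 degrees (1.0 is 8 degrees), a list of three; "grip": the opening, from 0 (shut) to 1 (fully open). In form: {"translation": [[x, y, z], ...], "rot": [[rx, ry, rz], ...], "grip": [grip, ...]}. A call has 1 to 5 rows; each row shifts and turns the commanded pose from where the row before left it, along the tool's axes as they then stand; what a row does not reach is not made up. A row lasts 1/10 s, in which the tool goes at most 50 mm and 8.59 degrees, less where a joint would pass 70% of its speed; a pose out of reach is approached as far as the arm can. A call is refused whole if a number of a shift passes 1 or a number of a turn 1, either way. A call with a gripper value outside its range is refused whole. The fingers move at their own pace and stop on an object; FORCE is the grip in N (left out, the last holds). Time passes only in rows, so rows that do not move let the fingers close. It gives the time, the measured TCP pose, the force, the opening and the grip force at its end, in the units of the state.
- env.state(): the state, without advancing time (a new reading comes with each control period).
- env.camera(name): name is "scene" or "top" or "wrist"; returns the picture (420x560x3 uint8, red, green, blue); there is no depth.
- env.camera_model(name): a dict with "mtx" (3x3 intrinsics, pixels), "R" (3x3) and "t" (3): a world point X has camera coordinates R X + t; the wrist camera has in their place "T_tool_cam" (4x4, takes a point from camera to tool coordinates, whose origin is the TCP and whose axes are the flange's). Camera axes: x right, y down, z forward; pixel columns grow to the right and rows downward; lengths in m; the calibration is good to about 2 mm. A picture is of the moment at which its call begins: read the wrist's pose just before it. camera_model takes no time and is no camera call.
- env.close_job(): hands the job in; it is judged then, once.
The state is a dict: "t": time; "joints": joint angles; "dq": joint speeds; "joint_efforts": joint torques, N m; "tcp_pos": TCP position; "orientation": TCP orientation; "contact_force": force on the tool from outside, world axes, zero at the start; "torque": the same for the moment, N m; "opening": finger opening in m; "grasp_force": force on a finger pad.
Only numpy, scipy, OpenCV 4.12 (cv2) and the standard library are available. Lean on these libraries where they do the work, as an engineer would, in place of code of your own. Each camera call takes 0.05 s, during which the arm holds its last target. There are 200 camera calls.

## Task

Feed the next bearing: with a fingertip press the palm button of the bearing feeder once, fully home, and let it spring all the way back out, so that one bearing slides out under the magazine onto the track. Then push that bearing sideways along the track with the finger until it sits in the V stop, touching both its faces. Nothing is picked up or lifted; the other two bearings stay in the magazine and the things lying around stay where they are.

Things in the scene. Friction and masses are not known exactly. Their poses are not given: they have to be found in the camera images.
- feeder: bearing feeder fixed to the bench. Origin on the bench under the magazine's axis; +x is the way a bearing is ejected, +y the way it is then pushed along the track, z up. Greased steel base plate 6 mm thick; on it the grey magazine, 78 x 78 mm about the origin, top 58 mm above the bench (stack of bearings to 60 mm), with a 14 mm steel barrel along either side
- plunger (a joint): spring-loaded plunger (blade, crosshead, palm button) sliding along the feeder's +x: 0 = fully out (rest), 0.080 m = fully home on its end stop. The spring pushes back with 4.5 N at rest, 8.5 N when home; with damping and the bearings' friction pressing takes up to about 15 N. Let go, it returns by itself and the next bearing drops
- plunger_face (a point): centre of the flat outer face of the black round palm button, 40 mm in diameter, 30 mm above the bench; it is pressed along the feeder's +x. At rest it lies 152 mm behind the magazine's axis (feeder x = -152 mm)
- magazine_axis (a point): point on the magazine's axis at the plate's top, 6 mm above the bench, fixed to the feeder
- outfeed (a point): point on the plate's top (6 mm above the bench) where the centre of an ejected bearing comes to lie, to about 3 mm: 78.5 mm from the magazine's axis along the feeder's +x. It is on the track's centre line; the track runs along +y to the V stop between two steel rails 69 mm apart, 7 mm wide, 8 mm above the plate. On the -y side the track is open (plate ends at y = -56 mm): here a finger goes in behind the bearing
- v_stop: dark steel 90 degree V stop, 92 mm wide and 16 mm high, straddling the rails; clamped at another distance along the track each time, does not move. Origin = the point on the plate (6 mm above the bench) where the centre of a seated bearing lies; its +x and +y are the feeder's. Its two faces meet behind the seat on the +y side and touch the bearing at 45 degrees to either side of +y
- bearing_low_center (a point): centre (half-way up) of the lowest of three equal ball bearings stacked flat in the magazine, 65 mm in diameter, 18 mm thick, about 0.2 kg; this is the one that comes out. 15 mm above the bench when it lies on the plate
- bearing_mid_center (a point): centre of the middle bearing of the stack, 18 mm above the lowest; it drops down when the plunger has gone back
- bearing_top_center (a point): centre of the top bearing of the stack, 36 mm above the lowest
- bearing: a spare bearing, 65 mm in diameter, 18 mm thick, lying on the bench to the left; leave it. Origin at the centre of its underside
- wood_block: wood block 48 x 68 x 22 mm on the bench at the left; leave it. Origin at the centre of its underside
- black_cap: small black screw cap, 36 mm in diameter, 17 mm high, between the magazine and the track; leave it. Origin at the centre of its underside
- marker: white paint marker with a red cap, 133 mm long, 19 mm thick, lying in front of the feeder on the robot's side; leave it. Origin at the centre of its underside
- insert_box: small flat box for inserts, 26 x 64 x 19 mm, lying beyond the far rail; leave it. Origin at the centre of its underside
Not all that is in view belongs to the job. Leave any turquoise look-alike of the part that bears bearing_top_center alone.

How it is judged:
By the outcome, as a careful person would: the job done as asked, in the order asked, and still so for the second after the job is handed in, with the robot touching nothing.
It also fails if it takes over 48 s, if anything falls off the work surface, if the arm or the gripper's body presses on something with over 40 N, if the wrist force passes 120 N, or if a joint passes its speed limit or range.

## Working session

There is one attempt and no reset: what is moved stays moved. The work goes in short steps, Python scripts to look and compute and a shell command to move; the robot and the scene stay as the last step left them, time stands still between calls to the robot, and variables do not carry over. Pictures are saved under pics/ and viewed, at most 10 in all, crops included, and the job is handed in when it is done.

```bash
mkdir -p pics; python3 - <<'E'
from workcell import env
import cv2,numpy as np
s=env.state();print(s['t'],s['tcp_pos'],np.round(s['orientation'],3).tolist(),s['opening'])
for n in('scene','top'):
    im=env.camera(n);cv2.imwrite(f'pics/{n}0.png',im[:,:,::-1]);m=env.camera_model(n)
    print(n,np.round(m['mtx'],1).tolist(),np.round(m['R'],3).tolist(),np.round(m['t'],3).tolist())
E
```

```text
0.0 [ 0.27476164 -0.56065333  0.23789878] [[0.898, 0.44, -0.001], [0.44, -0.898, 0.002], [-0.0, -0.002, -1.0]] 0.08829987721057961
scene [[517.8, 0.0, 289.7], [0.0, 517.8, 209.1], [0.0, 0.0, 1.0]] [[-0.91, -0.415, -0.019], [-0.208, 0.496, -0.843], [0.359, -0.763, -0.537]] [0.479, 0.057, 1.274]
top [[509.0, 0.0, 281.0], [0.0, 509.0, 198.2], [0.0, 0.0, 1.0]] [[0.009, -0.999, 0.031], [-0.99, -0.013, -0.138], [0.138, -0.03, -0.99]] [0.191, 0.435, 0.999]
```

View pics/scene0.png

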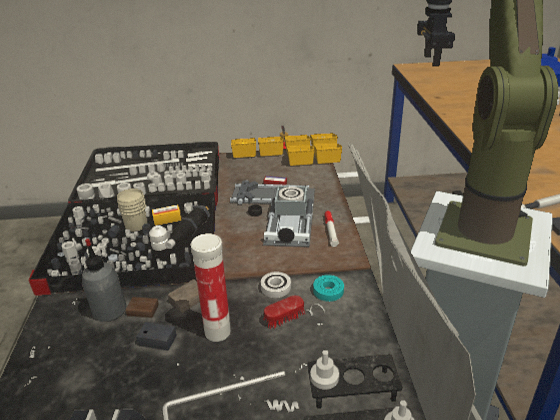

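View pics/top0.png

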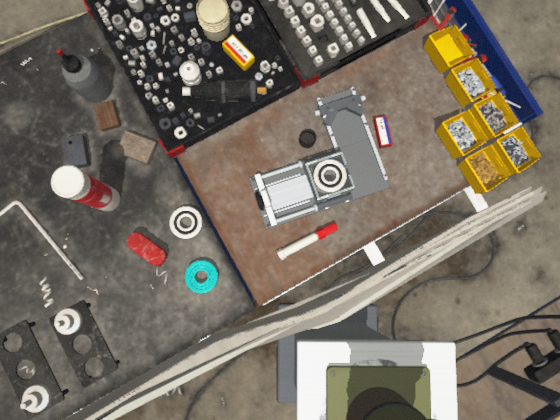

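The scene view shows the feeder (button about 286,235; magazine about 292,192). In the top view the magazine is at about (329,176), the button at the left at about (258,200) and the V stop at about (340,98). The turquoise ring at (201,276) is the look-alike. The white ring at (185,222) is the spare. The stack in the magazine fits the description, so I'll enlarge it to confirm.

```bash
python3 - <<'E'
import cv2
im=cv2.imread('pics/top0.png')[80:240,235:405]
cv2.imwrite('pics/c1.png',cv2.resize(im,None,fx=3.7,fy=3.7,interpolation=cv2.INTER_CUBIC))
E
```

```text
(no output)
```

View pics/c1.png

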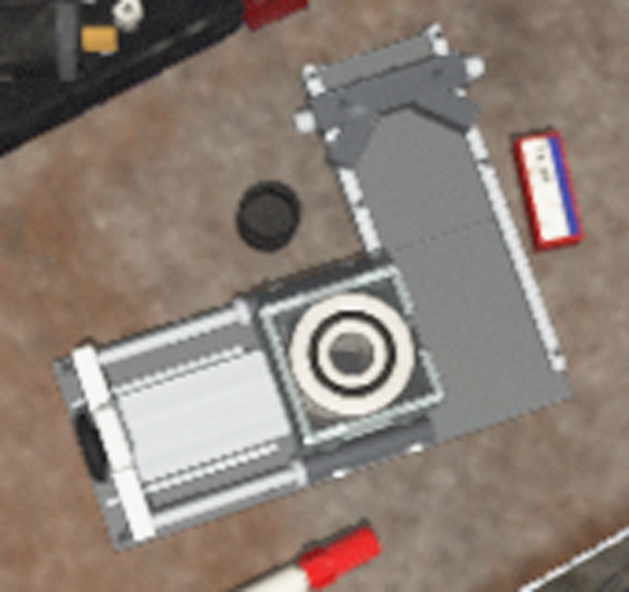

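The crop shows the stack as a white ring at crop (351,353), the button at (93,443), the V stop with its vertex near (412,103), and the open end of the track at lower right. The cap at (268,215), the marker and the box are clear of the track. Next I cast rays to get positions.

```bash
cat > h.py <<'E'
import numpy as np,cv2
from workcell import env
def ray(n,u,v,z):
    m=env.camera_model(n);K,R,t=map(np.array,(m['mtx'],m['R'],m['t']))
    d=R.T@np.linalg.solve(K,[u,v,1]);c=-R.T@t
    return c+d*(z-c[2])/d[2]
def crop(p,z): return ray('top',235+(p[0]+.5)/3.7-.5,80+(p[1]+.5)/3.7-.5,z)
E
python3 - <<'E'
from h import *
im=cv2.imread('pics/top0.png');sub=im[150:202,305:358]
m=(sub.min(2)>190).astype(np.uint8);m=(m&((sub[:,:,2].astype(int)-sub[:,:,0])>3)).astype(np.uint8)
n,l,st,c=cv2.connectedComponentsWithStats(m);k=1+st[1:,4].argmax()
cs,_=cv2.findContours((l==k).astype(np.uint8),0,2);e=cv2.fitEllipse(cv2.convexHull(max(cs,key=len)))
u,v=e[0][0]+305,e[0][1]+150;o=ray('top',u,v,.06);print('ell',u,v,e[1],o)
def ang(a,b,z):
    d=crop(b,z)-crop(a,z);return np.degrees(np.arctan2(d[1],d[0])),np.linalg.norm(d)
print('x edge',ang((120,548),(570,395),.006))
print('rail y',ang((560,368),(470,125),.014))
print('mag x',ang((308,442),(441,397),.058),ang((262,308),(390,265),.058))
print('mag y',ang((308,442),(262,308),.058),ang((441,397),(390,265),.058))
mc=np.mean([crop(p,.058) for p in((308,442),(441,397),(262,308),(390,265))],0);print('magc',mc)
for nm,p,z in(('button',(93,443),.03),('V',(412,103),.022),('cornerR',(570,395),.006),('Vl',(345,165),.022),('Vr',(475,128),.022)):print(nm,crop(p,z))
# scene check
print('scene mag',ray('scene',292,192,.06),'sc button',ray('scene',286,235,.03))
a=np.radians(-72.);
E
```

```text
ell 329.5378665924072 175.3148536682129 (31.708620071411133, 32.43129348754883) [0.47537208 0.10176675 0.06      ]
x edge (np.float64(-70.50782349925348), np.float64(0.26681789048367816))
rail y (np.float64(19.284644204922643), np.float64(0.14761011019687026))
mag x (np.float64(-70.50254381374819), np.float64(0.0753197232681189)) (np.float64(-70.30419466493935), np.float64(0.07309239246362391))
mag y (np.float64(18.87073825945262), np.float64(0.0760112577172086)) (np.float64(20.546451856872007), np.float64(0.07627252747620113))
magc [0.47648563 0.10194981 0.058     ]
button [0.42982831 0.23864214 0.03      ]
V [0.62678959 0.06195558 0.022     ]
cornerR [ 0.46392728 -0.0283373   0.006     ]
Vl [0.5900716  0.09997961 0.022     ]
Vr [0.61289701 0.02642977 0.022     ]
scene mag [0.47353    0.09807844 0.06      ] sc button [0.42569605 0.23988575 0.03      ]
```

```bash
cat >> h.py <<'E'
th=np.radians(-70.5);EX=np.array([np.cos(th),np.sin(th)]);EY=np.array([-EX[1],EX[0]]);O=np.array([.4755,.1015])
def fd(p): d=np.asarray(p)[:2]-O; return np.round([d@EX,d@EY],4)
def wd(x,y): return O+x*EX+y*EY
def report(x=None,y=None,z=None):
    s=env.state();p=np.array(s['tcp_pos']);R=np.array(s['orientation'])
    print('t',round(s['t'],2),'feeder',fd(p),'z',p[2].round(4),'F feeder',np.round([np.dot(s['contact_force'][:2],EX),np.dot(s['contact_force'][:2],EY),s['contact_force'][2]],1),'open',round(s['opening'],4))
    if x is not None:
        d=np.r_[wd(x,y),z]-p;print('tool shift units',np.round(R.T@d/.04,3))
    Rt=np.c_[EY,EX];Rt=np.c_[np.r_[Rt[:,0],0],np.r_[Rt[:,1],0],[0,0,-1]]
    print('rotvec units',np.round(np.degrees(cv2.Rodrigues(R.T@Rt)[0].ravel())/8,3))
E
python3 - <<'E'
from h import *
for u,v in((265,303),(380,240),(465,193),(540,190),(430,225)):print((u,v),[ (ray('top',u,v,z).round(3)[:2],fd(ray('top',u,v,z))) for z in(0,.1)])
print('bins',fd(ray('top',440,130,.04)),fd(ray('top',465,185,.04)))
report(-.185,0,.14)
E
```

```text
(265, 303) [(array([0.224, 0.225]), array([-0.2008, -0.1959])), (array([0.23 , 0.225]), array([-0.1987, -0.1897]))]
(380, 240) [(array([ 0.353, -0.01 ]), array([ 0.0637, -0.1527])), (array([0.347, 0.013]), array([ 0.0405, -0.1507]))]
(465, 193) [(array([ 0.453, -0.191]), array([ 0.2679, -0.1185])), (array([ 0.438, -0.151]), array([ 0.2251, -0.1198]))]
(540, 190) [(array([ 0.462, -0.351]), array([ 0.4219, -0.1639])), (array([ 0.446, -0.296]), array([ 0.3643, -0.1608]))]
(430, 225) [(array([ 0.385, -0.114]), array([ 0.1734, -0.1574])), (array([ 0.376, -0.082]), array([ 0.1396, -0.1549]))]
bins [0.2503 0.0189] [ 0.2569 -0.1039]
t 0.1 feeder [ 0.5572 -0.4102] z 0.238 F feeder [-0.2  0.3 -0.8] open 0.0884
tool shift units [ 12.328 -17.244   2.477]
rotvec units [-0.012  0.002  0.828]
```

```bash
python3 -m creep '{"translation":[[0,0,-1],[0,0,-1],[0,0,-1],[0,0,0]],"rot":[[0,0,0.4],[0,0,0.43],[0,0,0],[0,0,0]],"grip":[0,0,0,0]}' 50; python3 -c "
from h import *
report(-.195,0,.35)"
```

```text
t: 0.5
tcp_pos: [0.2767, -0.5636, 0.3645]
orientation: [[0.943, 0.333, 0.006], [0.333, -0.943, -0.01], [0.002, 0.011, -1.0]]
contact_force: [-0.0, -0.8, -0.9]
opening: 0.0583
grasp_force: 0.0
t 0.5 feeder [ 0.5606 -0.4094] z 0.3645 F feeder [ 0.7 -0.3 -0.9] open 0.0583
tool shift units [ 10.22  -18.9     0.177]
rotvec units [ 0.079 -0.016 -0.005]
```

```bash
for i in 1 2; do :; done; python3 -m creep '{"translation":[[0.51,-0.94,0],[0.51,-0.94,0],[0.51,-0.94,0],[0.51,-0.94,0],[0.51,-0.94,0]],"rot":[[0,0,0],[0,0,0],[0,0,0],[0,0,0],[0,0,0]],"grip":[0,0,0,0,0]}' && python3 -m creep '{"translation":[[0.51,-0.94,0],[0.51,-0.94,0],[0.51,-0.94,0],[0.51,-0.94,0],[0.51,-0.94,0]],"rot":[[0,0,0],[0,0,0],[0,0,0],[0,0,0],[0,0,0]],"grip":[0,0,0,0,0]}' ; python3 -c "
from h import *
report(-.195,0,.35)"
```

```text
t: 1.0
tcp_pos: [0.3082, -0.3479, 0.358]
orientation: [[0.943, 0.333, -0.001], [0.333, -0.943, 0.001], [-0.001, -0.001, -1.0]]
contact_force: [-0.1, -0.1, -0.0]
opening: 0.0185
grasp_force: 0.0
t: 1.5
tcp_pos: [0.3415, -0.1369, 0.3582]
orientation: [[0.943, 0.333, -0.001], [0.333, -0.943, 0.0], [-0.001, -0.0, -1.0]]
contact_force: [0.8, 0.3, 0.1]
opening: 0.0004
grasp_force: 0.0
t 1.5 feeder [ 0.18   -0.2059] z 0.3582 F feeder [0.  0.9 0.1] open 0.0004
tool shift units [ 5.141 -9.379  0.206]
rotvec units [-0.003  0.005 -0.004]
```

```bash
python3 -m creep '{"translation":[[0.51,-0.94,0],[0.51,-0.94,0],[0.51,-0.94,0],[0.51,-0.94,0],[0.51,-0.94,0]],"rot":[[0,0,0],[0,0,0],[0,0,0],[0,0,0],[0,0,0]],"grip":[0,0,0,0,0]}' && python3 -m creep '{"translation":[[0.51,-0.94,0],[0.51,-0.94,0],[0.51,-0.94,0],[0.51,-0.94,0],[0.51,-0.94,0]],"rot":[[0,0,0],[0,0,0],[0,0,0],[0,0,0],[0,0,0]],"grip":[0,0,0,0,0]}' && python3 -m creep '{"translation":[[0,0,1],[0,0,1],[0,0,1],[0,0,1],[0,0,0]],"rot":[[0,0,0],[0,0,0],[0,0,0],[0,0,0],[0,0,0]],"grip":[0,0,0,0,0]}' ; python3 -c "
from h import *
report(-.175,0,.022)
cv2.imwrite('pics/w1.png',env.camera('wrist')[:,:,::-1])"
```

```text
t: 2.0
tcp_pos: [0.375, 0.074, 0.3582]
orientation: [[0.943, 0.333, -0.001], [0.333, -0.943, -0.001], [-0.001, 0.0, -1.0]]
contact_force: [1.2, 0.6, -0.2]
opening: 0.0002
grasp_force: 0.0
t: 2.5
tcp_pos: [0.4088, 0.2851, 0.3579]
orientation: [[0.943, 0.333, -0.001], [0.333, -0.943, -0.001], [-0.001, 0.001, -1.0]]
contact_force: [0.1, -0.4, -0.0]
opening: 0.0005
grasp_force: 0.0
t: 3.0
tcp_pos: [0.4061, 0.281, 0.1943]
orientation: [[0.942, 0.334, -0.009], [0.334, -0.942, -0.007], [-0.011, 0.004, -1.0]]
contact_force: [0.1, 0.4, 0.2]
opening: 0.0003
grasp_force: 0.0
t 3.0 feeder [-0.1924 -0.0055] z 0.1943 F feeder [-0.3  0.2  0.2] open 0.0003
tool shift units [0.184 0.417 4.307]
rotvec units [0.028 0.076 0.004]
```

View pics/w1.png

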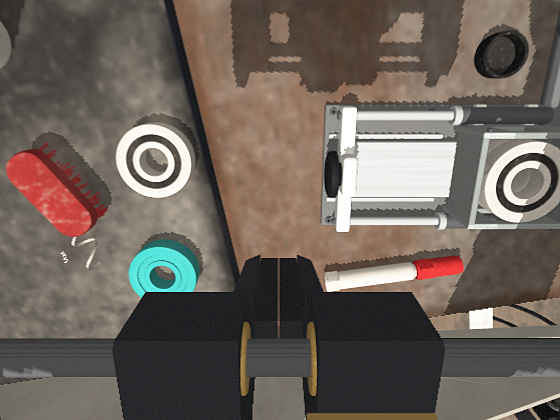

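The wrist view shows the button at about (325–340,175) and the crosshead at columns 337–355. The barrels run parallel to the image rows, and the fingers are shut at about (280,270). I'll check the button's position by ray.

```bash
cat >> h.py <<'E'
def wray(u,v,z,s=None):
    s=s or env.state();m=env.camera_model('wrist');T=np.array(m['T_tool_cam']);R=np.array(s['orientation'])
    d=R@T[:3,:3]@np.linalg.solve(np.array(m['mtx']),[u,v,1]);c=np.array(s['tcp_pos'])+R@T[:3,3]
    return c+d*(z-c[2])/d[2]
E
python3 -c "
from h import *
for u,v,z in((325,175,.03),(338,104,.006),(336,230,.03),(345,104,.03),(457,114,.03),(441,219,.03),(530,181,.06)):print(u,v,fd(wray(u,v,z)))
report(-.175,0,.022)"
```

```text
325 175 [-0.1539  0.0013]
338 104 [-0.1419  0.0588]
336 230 [-0.142  -0.0494]
345 104 [-0.14    0.0601]
457 114 [-0.0483  0.0522]
441 219 [-0.0489 -0.039 ]
530 181 [0.0022 0.0037]
t 3.05 feeder [-0.1933 -0.0037] z 0.1969 F feeder [-0.4 -0.6  0.6] open 0.0006
tool shift units [0.118 0.449 4.373]
rotvec units [0.015 0.042 0.003]
```

```bash
python3 -m creep '{"translation":[[0.1,0,1],[0,0,1],[0,0,1],[0,0,1],[0,0,0.2]],"rot":[[0,0,0],[0,0,0],[0,0,0],[0,0,0],[0,0,0]],"grip":[0,0,0,0,0]}' && python3 -m creep '{"translation":[[0,0,0],[0,0,0]],"rot":[[0,0,0],[0,0,0]],"grip":[0,0]}' >/dev/null; python3 -c "
from h import *
report(-.0895,0.002,.022)"
```

```text
t: 3.55
tcp_pos: [0.4126, 0.2852, 0.0293]
orientation: [[0.943, 0.334, -0.001], [0.334, -0.943, -0.002], [-0.002, 0.001, -1.0]]
contact_force: [-0.0, 0.2, 0.5]
opening: 0.0003
grasp_force: 0.0
t 3.75 feeder [-0.1946  0.0038] z 0.0328 F feeder [ 0.3 -0.9 -0.2] open 0.0005
tool shift units [-0.045  2.628  0.265]
rotvec units [-0.009 -0.024 -0.005]
```

```bash
python3 -m creep '{"translation":[[0,0.2,0.25],[0,0.2,0],[0,0.2,0],[0,0.2,0],[0,0.2,0]],"rot":[[0,0,0],[0,0,0],[0,0,0],[0,0,0],[0,0,0]],"grip":[0,0,0,0,0]}' >/dev/null; python3 -c "
from h import *
report(-.0895,0.002,.022)";  python3 -m creep '{"translation":[[0,0.2,0],[0,0.2,0],[0,0.2,0]],"rot":[[0,0,0],[0,0,0],[0,0,0]],"grip":[0,0,0]}' >/dev/null; python3 -c "
from h import *
report(-.0895,0.002,.022)"
```

```text
t 4.25 feeder [-0.1585  0.0032] z 0.0221 F feeder [-12.9  -2.9   6.6] open 0.0004
tool shift units [-0.036  1.726 -0.013]
rotvec units [-0.062 -0.028  0.022]
t 4.55 feeder [-0.1375  0.0032] z 0.0221 F feeder [-14.5  -3.9   6.7] open 0.0007
tool shift units [-0.038  1.2   -0.012]
rotvec units [-0.09  -0.034  0.044]
```

```bash
python3 -m creep '{"translation":[[0,0.2,0],[0,0.2,0],[0,0.2,0],[0,0.2,0],[0,0.1,0]],"rot":[[0,0,0],[0,0,0],[0,0,0],[0,0,0],[0,0,0]],"grip":[0,0,0,0,0]}' >/dev/null; python3 -c "
from h import *
report(-.0895,0.002,.022)";  python3 -m creep '{"translation":[[0,0.1,0],[0,0.1,0],[0,0.1,0],[0,0,0]],"rot":[[0,0,0],[0,0,0],[0,0,0],[0,0,0]],"grip":[0,0,0,0]}' >/dev/null; python3 -c "
from h import *
report(-.0895,0.002,.022)"
```

```text
t 5.05 feeder [-0.0997  0.0032] z 0.0221 F feeder [-12.4  -2.    6.4] open 0.0003
tool shift units [-0.032  0.255 -0.001]
rotvec units [-0.071 -0.031  0.033]
t 5.45 feeder [-0.0869  0.0033] z 0.022 F feeder [-9.6 -1.5  6. ] open 0.0001
tool shift units [-0.032 -0.064 -0.   ]
rotvec units [-0.061 -0.029  0.027]
```

```bash
python3 -m creep '{"translation":[[0,0.1,0],[0,0.05,0],[0,0,0]],"rot":[[0,0,0],[0,0,0],[0,0,0]],"grip":[0,0,0]}' >/dev/null; python3 -c "
from h import *
report()";  python3 -m creep '{"translation":[[0,0.05,0],[0,0.05,0],[0,0,0]],"rot":[[0,0,0],[0,0,0],[0,0,0]],"grip":[0,0,0]}' >/dev/null; python3 -c "
from h import *
report()"
```

```text
t 5.75 feeder [-0.0865  0.0033] z 0.0221 F feeder [-19.6  -3.2   8.1] open 0.0001
rotvec units [-0.118 -0.04   0.065]
t 6.05 feeder [-0.0866  0.0033] z 0.0222 F feeder [-27.4  -5.5   9.4] open 0.0002
rotvec units [-0.159 -0.047  0.093]
```

It is home: position stalled at -86.6 mm while the force rose to 27 N. Now I release the button.

```bash
python3 -m creep '{"translation":[[0,-0.4,0],[0,-0.6,0],[0,-0.6,0],[0,-0.7,0],[0,-0.7,0]],"rot":[[0,0,0],[0,0,0],[0,0,0],[0,0,0],[0,0,0]],"grip":[0,0,0,0,0]}' >/dev/null;  python3 -m creep '{"translation":[[0,-0.2,-1],[0,0,-1],[0,0,-1],[0,0,-1],[0,0,0]],"rot":[[0,0,0],[0,0,0],[0,0,0],[0,0,0],[0,0,0]],"grip":[0,0,0,0,0]}' >/dev/null; python3 - <<'E'
from h import *
report(.0785,-.068,.17)
im=env.camera('top');cv2.imwrite('pics/top1.png',im[:,:,::-1])
im=im[80:240,235:405,::-1];cv2.imwrite('pics/c2.png',cv2.resize(im,None,fx=3.7,fy=3.7,interpolation=cv2.INTER_CUBIC))
E
```

```text
t 7.05 feeder [-0.2005  0.0051] z 0.1858 F feeder [-0.3  0.1 -0.4] open 0.0003
tool shift units [-1.819  6.98   0.356]
rotvec units [-0.023 -0.068 -0.012]
```

View pics/c2.png

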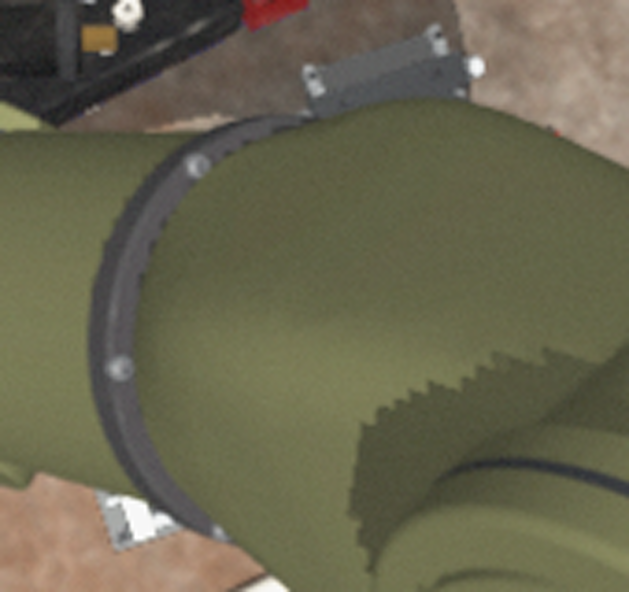

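The arm hides the work in the top view (only the V stop at about (390,80) shows), so I go to the entry point and use the wrist camera.

```bash
python3 -m creep '{"translation":[[-0.26,1,0],[-0.26,1,0],[-0.26,1,0],[-0.26,1,0],[-0.26,1,0]],"rot":[[0,0,0],[0,0,0],[0,0,0],[0,0,0],[0,0,0]],"grip":[0,0,0,0,0]}' >/dev/null;  python3 -m creep '{"translation":[[-0.26,1,0],[-0.26,1,0],[0,0,0],[0,0,0]],"rot":[[0,0,0],[0,0,0],[0,0,0],[0,0,0]],"grip":[0,0,0,0]}' >/dev/null; python3 - <<'E'
from h import *
report(.0785,-.068,.012)
im=env.camera('wrist');cv2.imwrite('pics/w2.png',im[:,:,::-1])
E
```

```text
t 8.0 feeder [ 0.0811 -0.0719] z 0.18 F feeder [-0.4  0.3 -0.7] open 0.0004
tool shift units [ 0.104 -0.063  4.201]
rotvec units [-0.002  0.012 -0.027]
```

View pics/w2.png

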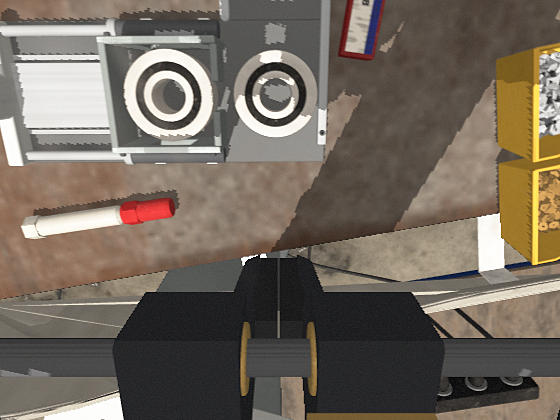

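The wrist view shows one bearing ejected onto the track at (275,93). Two are left in the magazine at (168,93), the crosshead is back out at (10,145), and the bins at (500,100–250) are to the right.

```bash
python3 - <<'E'
from h import *
for u,v,z in((275,93,.024),(275,135,.024),(168,93,.042),(323,160,.014),(326,155,.006),(500,140,.05),(507,262,.0),(280,250,0),(10,150,.045)):print(u,v,fd(wray(u,v,z)))
report()
E
```

```text
275 93 [0.0762 0.0023]
275 135 [ 0.0761 -0.0299]
168 93 [-0.0015  0.0028]
323 160 [ 0.1164 -0.0521]
326 155 [ 0.1198 -0.0493]
500 140 [ 0.2415 -0.0304]
507 262 [ 0.2989 -0.1544]
280 250 [ 0.0802 -0.1416]
10 150 [-0.1237 -0.0382]
t 8.05 feeder [ 0.0797 -0.0711] z 0.1803 F feeder [-0.   1.4  0.1] open 0.0005
rotvec units [-0.005  0.006 -0.006]
```

```bash
python3 -m creep '{"translation":[[0.15,-0.04,1],[0,0,1],[0,0,1],[0,0,0.6],[0,0,0]],"rot":[[0,0,0],[0,0,0],[0,0,0],[0,0,0],[0,0,0]],"grip":[0,0,0,0,0]}' >/dev/null;  python3 -m creep '{"translation":[[0,0,0.2],[0,0,0.2],[0,0,0],[0,0,0]],"rot":[[0,0,0],[0,0,0],[0,0,0],[0,0,0]],"grip":[0,0,0,0]}' >/dev/null; python3 - <<'E'
from h import *
report(.0785,.04,.013)
E
```

```text
t 8.95 feeder [ 0.0786 -0.0609] z 0.0255 F feeder [-0.  -0.4  1.1] open 0.0006
tool shift units [ 2.524 -0.008  0.305]
rotvec units [-0.021  0.023 -0.019]
```

```bash
python3 -m creep '{"translation":[[0,0,0.28],[0,0,0],[0,0,0],[0.1,0,0],[0.1,0,0]],"rot":[[0,0,0],[0,0,0],[0,0,0],[0,0,0],[0,0,0]],"grip":[0,0,0,0,0]}' >/dev/null; python3 -c "
from h import *
report(.0785,.04,.013)";  python3 -m creep '{"translation":[[0.15,0,0],[0.15,0,0],[0.15,0,0],[0.15,0,0],[0.15,0,0]],"rot":[[0,0,0],[0,0,0],[0,0,0],[0,0,0],[0,0,0]],"grip":[0,0,0,0,0]}' >/dev/null; python3 -c "
from h import *
report(.0785,.04,.013)"
```

```text
t 9.45 feeder [ 0.0806 -0.0512] z 0.0158 F feeder [-0.5 -0.1  0.3] open 0.0003
tool shift units [ 2.281 -0.053  0.044]
rotvec units [-0.025  0.082 -0.005]
t 9.95 feeder [ 0.0807 -0.0215] z 0.0154 F feeder [-0.9 -1.8  1.4] open 0.0006
tool shift units [ 1.537 -0.056  0.042]
rotvec units [-0.024  0.088 -0.005]
```

```bash
python3 -m creep '{"translation":[[0.15,-0.03,0.05],[0.15,0,0],[0.15,0,0],[0.15,0,0],[0.15,0,0]],"rot":[[0,0,0],[0,0,0],[0,0,0],[0,0,0],[0,0,0]],"grip":[0,0,0,0,0]}' >/dev/null; python3 -c "
from h import *
report(.0785,.04,.013)";  python3 -m creep '{"translation":[[0.15,0,0],[0.15,0,0],[0.1,0,0],[0.1,0,0],[0,0,0]],"rot":[[0,0,0],[0,0,0],[0,0,0],[0,0,0],[0,0,0]],"grip":[0,0,0,0,0]}' >/dev/null; python3 -c "
from h import *
report(.0785,.04,.013)"
```

```text
t 10.45 feeder [0.0793 0.0095] z 0.013 F feeder [ 0.1 -1.7  1.1] open 0.0005
tool shift units [ 0.764 -0.02  -0.008]
rotvec units [-0.026  0.079 -0.001]
t 10.95 feeder [0.0793 0.0299] z 0.0128 F feeder [ 0.3 -0.2 -0.5] open 0.0004
tool shift units [ 0.253 -0.019 -0.007]
rotvec units [-0.028  0.069 -0.002]
```

```bash
python3 -m creep '{"translation":[[0.1,0,0],[0.1,0,0],[0.1,0,0]],"rot":[[0,0,0],[0,0,0],[0,0,0]],"grip":[0,0,0]}' >/dev/null; python3 -c "
from h import *
report(.0785,.04,.013)";  python3 -m creep '{"translation":[[0.1,0,0],[0.1,0,0],[0,0,0]],"rot":[[0,0,0],[0,0,0],[0,0,0]],"grip":[0,0,0]}' >/dev/null; python3 - <<'E'
from h import *
report(.0785,.04,.013)
im=env.camera('scene')[165:255,215:355,::-1];cv2.imwrite('pics/s2.png',cv2.resize(im,None,fx=5,fy=5,interpolation=cv2.INTER_CUBIC))
E
```

```text
t 11.25 feeder [0.0794 0.0411] z 0.0127 F feeder [ 0.9 -1.7  1.6] open 0.0001
tool shift units [-0.028 -0.021 -0.007]
rotvec units [-0.025  0.08  -0.001]
t 11.55 feeder [0.0792 0.05  ] z 0.0126 F feeder [-0.5  0.8 -1.3] open 0.0005
tool shift units [-0.251 -0.018 -0.007]
rotvec units [-0.028  0.068 -0.002]
```

View pics/s2.png

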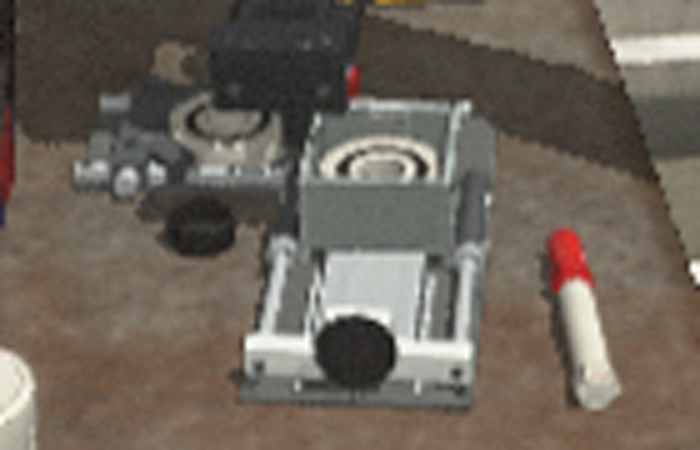

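The scene crop shows the bearing at (225,135) almost in the V stop, whose left end is at (180,110). The finger is behind it, and the magazine and button are at rest. I continue slowly.

```bash
python3 -m creep '{"translation":[[0.08,0,0],[0.08,0,0],[0,0,0]],"rot":[[0,0,0],[0,0,0],[0,0,0]],"grip":[0,0,0]}' >/dev/null; python3 -c "
from h import *
report()";  python3 -m creep '{"translation":[[0.08,0,0],[0.08,0,0],[0,0,0]],"rot":[[0,0,0],[0,0,0],[0,0,0]],"grip":[0,0,0]}' >/dev/null; python3 -c "
from h import *
report()"
```

```text
t 11.9 feeder [0.0794 0.0522] z 0.0123 F feeder [-1.5 -7.2  5.1] open 0.0005
rotvec units [-0.019  0.124 -0.001]
t 12.2 feeder [0.0794 0.0524] z 0.0119 F feeder [ -2.8 -18.2  14.8] open 0.0007
rotvec units [-0.008  0.204  0.001]
```

```bash
python3 -m creep '{"translation":[[-0.2,0,0],[-0.4,0,0],[-0.6,0,0],[-0.8,0,0],[-0.8,0,0]],"rot":[[0,0,0],[0,0,0],[0,0,0],[0,0,0],[0,0,0]],"grip":[0,0,0,0,0]}' >/dev/null;  python3 -m creep '{"translation":[[0,0,-1],[0,0,-1],[0,0,-1],[0,0,-0.5],[0,0,0]],"rot":[[0,0,0],[0,0,0],[0,0,0],[0,0,0],[0,0,0]],"grip":[0,0,0,0,0]}' >/dev/null; python3 - <<'E'
from h import *
report()
im=env.camera('wrist')[:,:,::-1];cv2.imwrite('pics/w3f.png',im);cv2.imwrite('pics/w3.png',cv2.resize(im[0:190,130:400],None,fx=2.95,fy=2.95,interpolation=cv2.INTER_CUBIC))
E
```

```text
t 13.2 feeder [ 0.0801 -0.0457] z 0.1504 F feeder [ 0.7  0.3 -1.1] open 0.0005
rotvec units [-0.017  0.019 -0.013]
```

View pics/w3.png

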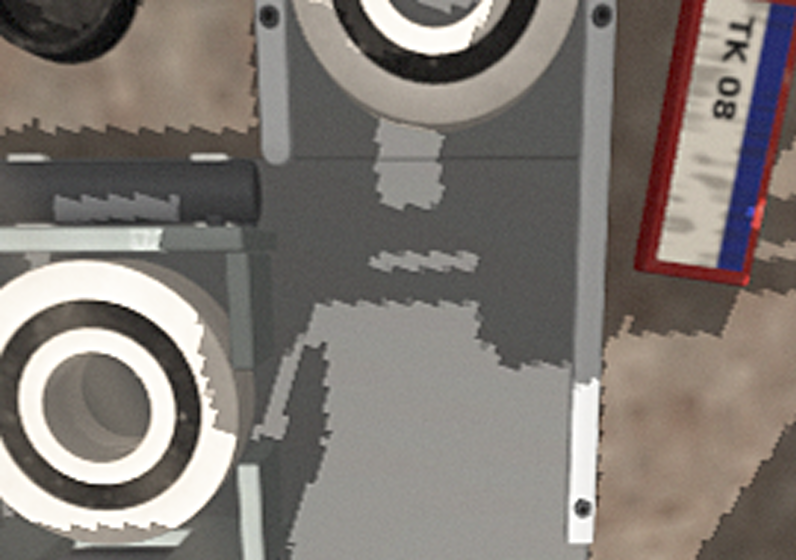

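The bearing is at the top of the view (435,0), clear of the finger, but the V stop is out of frame. I move along for one more look.

```bash
python3 -m creep '{"translation":[[1,0,-0.3],[1,0,-0.3],[0.5,0,-0.2],[0,0,0],[0,0,0]],"rot":[[0,0,0],[0,0,0],[0,0,0],[0,0,0],[0,0,0]],"grip":[0,0,0,0,0]}' >/dev/null; python3 - <<'E'
from h import *
report()
im=env.camera('wrist')[:,:,::-1];cv2.imwrite('pics/w4f.png',im);cv2.imwrite('pics/w4.png',cv2.resize(im[0:200,150:400],None,fx=3,fy=3,interpolation=cv2.INTER_CUBIC))
E
```

```text
t 13.75 feeder [0.0801 0.0508] z 0.1772 F feeder [0.7 0.8 0.4] open 0.0006
rotvec units [-0.022  0.09  -0.006]
```

View pics/w4.png

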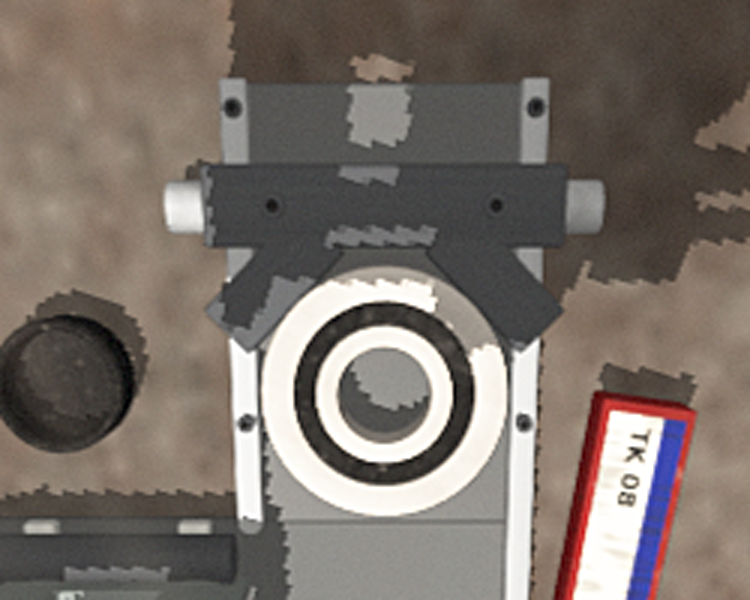

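The view shows the bearing at about (384,393) in the V. The V faces run (345,250)–(245,350) on the left and (430,250)–(520,347) on the right. I work out the gaps numerically with edge fits.

```bash
python3 - <<'E'
from h import *
im=cv2.imread('pics/w4f.png');g=cv2.GaussianBlur(cv2.cvtColor(im,6),(3,3),0)
f=lambda p:((p[0]+.5)/3-.5+150,(p[1]+.5)/3-.5)
# bearing: dark seal ring ellipse (robust to shadow) via dark pixels in annulus
c0=np.array(f((384,393)));v,u=np.mgrid[:420,:560];r=np.hypot(u-c0[0],v-c0[1])
m=((g<70)&(r<33)&(r>19)).astype(np.uint8)
cs,_=cv2.findContours(m,0,1);e=cv2.fitEllipse(cv2.convexHull(np.vstack(cs)));print('seal',e)
C=fd(wray(*e[0],.024));print('bearing centre',C)
# outer silhouette points in the bright lower half
for a,b in (((345,250),(245,350)),((430,250),(520,347))):
    A,B=map(np.array,map(f,(a,b)));d=(B-A)/np.linalg.norm(B-A);nrm=np.array([-d[1],d[0]])
    if nrm@(c0-A)<0:nrm=-nrm
    pts=[]
    for t in np.linspace(.12,.9,30):
        P=A+(B-A)*t;s=np.arange(-4,4.1,.25);q=P+s[:,None]*nrm
        val=cv2.remap(g,q[:,0].astype('f4')[None],q[:,1].astype('f4')[None],1)[0].astype(float)
        k=np.gradient(val).argmax();pts.append(P+s[k]*nrm)
    W=np.array([fd(wray(*p,.022)) for p in pts],dtype='f4')
    x0=cv2.fitLine(W,cv2.DIST_HUBER,0,.01,.01).ravel();D=x0[:2];Pp=x0[2:]
    dist=abs(D[0]*(C-Pp)[1]-D[1]*(C-Pp)[0]);print('face ang',np.degrees(np.arctan2(D[1],D[0])),'dist',dist,'gap mm',(dist-.0325)*1e3)
for p in((262,392),(507,392),(384,515)):print(fd(wray(*f(p),.024))-C)
E
```

```text
seal ((277.68914794921875, 130.49095153808594), (58.546634674072266, 59.357078552246094), 3.674569845199585)
bearing centre [0.0786 0.0932]
face ang 44.71337 dist 0.031229084412312452 gap mm -1.2709155876875489
face ang -46.090126 dist 0.031258570107927576 gap mm -1.2414298920724252
[-0.0321  0.0002]
[3.23e-02 1.00e-04]
[-0.0001 -0.0329]
```

The bearing is centred, with equal distances to both faces (symmetric to 0.03 mm, and no gap within calibration). The finger is clear, so I hand in.

```bash
python3 -c "
from workcell import env
print(env.close_job())"
```

```text
the job is handed in; nothing more can be done
None
```

The job is handed in at about 14 s: the button was pressed home once and sprang back, one bearing came out, and it was pushed into the V stop, where the wrist-camera check shows it touching both faces to within the 2 mm calibration.

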